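# Load the sole-wear tester

### The job

Set up the next wear test. First move the dark sole coupon from the wooden stand to the middle slot of the metal specimen holder, keeping it upright all the way and standing it on edge at the bottom of the slot, about midway along it. Then lower the ring weights one by one over the spindle of the load pan, largest at the bottom, then the middle one, then the smallest, setting everything down rather than dropping it, and leave the dial indicator and the little jar where they are.

Things in the scene. Friction and masses are not known exactly. Their poses are not given: they have to be found in the camera images.
- weight_large: the largest of three: loose ring-shaped steel weight, outer diameter 64 mm, 20 mm thick, with a 20 mm through hole in the middle; lies flat on the table at the start. Origin at the centre of its underside, z up through the hole.
- weight_medium: the middle of three: loose ring-shaped steel weight, outer diameter 50 mm, 20 mm thick, with a 20 mm through hole in the middle; lies flat on the table at the start. Origin at the centre of its underside, z up through the hole.
- weight_small: the smallest of three: loose ring-shaped steel weight, outer diameter 34 mm, 20 mm thick, with a 20 mm through hole in the middle; lies flat on the table at the start. Origin at the centre of its underside, z up through the hole.
- coupon: loose dark sole coupon with grey grooves, a flat plate 12 mm thick (its x) by 60 mm wide (its y) by 70 mm tall (its z). At the start it stands upright on edge in the wooden stand, its lower 20 mm in the slot, the upper 50 mm free to grip across its thickness. Origin at the centre of its lower edge.
- stand: fixed wooden block, 70 mm (x) by 80 mm (y) by 28 mm high, with one slot along its y, 14 mm wide, open at the ends, floor 8 mm above the table. Holds the coupon at the start. Origin at the centre of its underside on the table.
- holder: fixed metal specimen holder, base 104 mm (x) by 90 mm (y) by 8 mm, with four upright dividers along y, 12 mm thick and 80 mm long, rising to 44 mm above the table, that form three equal slots side by side along x, 28 mm apart. Each slot is 16 mm wide, widening over its top 12 mm to 26 mm at the mouth, and open at both ends. Origin at the centre of its underside on the table, below the middle slot.
- slot (a point): centre of the floor of the holder's middle slot, 8 mm above the table; axes as the holder's (x across the slot, y along it). A coupon fully down has its origin at this height.
- pan_top (a point): centre of the upper face of the load pan, a fixed steel dish 84 mm across on a short pillar with a grey round foot 110 mm across; the face is 50 mm above the table. From this point a steel spindle 9 mm in diameter rises 70 mm straight up, tapering over its last 10 mm.
- indicator: bystander: dial indicator with a round white face on a dark square foot, 34 mm square, 23 mm high, loose. Origin at the centre of its underside.
- jar: bystander: little amber glass jar with a white lid, 34 mm in diameter, 40 mm high, loose. Origin at the centre of its underside.
Things that resemble listed ones, but are neither listed nor needed, are in the scene too. Leave any blue or yellow look-alike of the weight_large alone.

How it is judged (in metres and radians):
On the way, in this order (a step that is already met when the one before it is completed fails the run):
1. the coupon stands upright at the bottom of the holder's middle slot (x of coupon in the frame of slot between -0.008 and 0.008 m and y of coupon in the frame of slot between -0.015 and 0.015 m and z of coupon in the frame of slot between -0.006 and 0.006 m and angle between coupon's own z axis and vertical below 0.25 rad and angle between the x axis of coupon and the x axis of holder, either way round below 0.2 rad and linear speed of coupon below 0.03 m/s), for 0.2 s.
2. the largest weight lies flat on the pan, over the spindle (all of step 1 and horizontal distance between weight_large and pan_top below 0.009 m and angle between weight_large's own z axis and vertical below 0.1 rad and linear speed of weight_large below 0.03 m/s and z of weight_large in the frame of pan_top between -0.005 and 0.005 m), for 0.2 s.
3. the middle weight lies flat on the largest (all of step 2 and horizontal distance between weight_medium and pan_top below 0.009 m and angle between weight_medium's own z axis and vertical below 0.1 rad and linear speed of weight_medium below 0.03 m/s and z of weight_medium in the frame of pan_top between 0.015 and 0.025 m), for 0.2 s.
4. the smallest weight lies flat on the middle one (all of step 3 and horizontal distance between weight_small and pan_top below 0.009 m and angle between weight_small's own z axis and vertical below 0.1 rad and linear speed of weight_small below 0.03 m/s and z of weight_small in the frame of pan_top between 0.035 and 0.045 m), for 0.2 s.
At the end, for the whole second after the job is handed in: Coupon upright (0.25 rad) in the middle slot, bottom within 6 mm of its floor, 8 mm across and 15 mm along of its centre, square to 0.2 rad. Weights on the spindle, largest, middle, smallest upwards: within 9 mm of its axis, flat to 0.1 rad, heights 0, 20, 40 mm to 5 mm. At rest, released (all of step 4); the robot touches nothing.
It fails at once if the coupon is tipped over (more than 0.6 rad from upright) (angle between coupon's own z axis and vertical above 0.6 rad).
It fails at once if a weight is dropped down the spindle (faster than 0.6 m/s on it) ((horizontal distance between weight_large and pan_top below 0.012 m and z of weight_large in the frame of pan_top between -0.01 and 0.065 m and linear speed of weight_large above 0.6 m/s) or (horizontal distance between weight_medium and pan_top below 0.012 m and z of weight_medium in the frame of pan_top between -0.01 and 0.065 m and linear speed of weight_medium above 0.6 m/s) or (horizontal distance between weight_small and pan_top below 0.012 m and z of weight_small in the frame of pan_top between -0.01 and 0.065 m and linear speed of weight_small above 0.6 m/s)).
It fails at once if the coupon is dropped into the slot (faster than 0.6 m/s in it) (horizontal distance between coupon and slot below 0.025 m and z of coupon in the frame of slot below 0.036 m and linear speed of coupon above 0.6 m/s).
It fails at once if the dial indicator or the jar is pushed more than 20 mm or tipped (distance of any of indicator, jar from where it was at the start of the episode above 0.02 m or angle between any of indicator, jar's own z axis and vertical above 0.5 rad).
It also fails if it takes over 128 s, if anything falls off the work surface, if the arm or the gripper's body presses on something with over 40 N, if the wrist force passes 120 N, or if a joint passes its speed limit or range.

### The arm

A 6-joint arm with a two-finger parallel gripper is mounted at the origin on the work surface. World frame = base frame: x ahead of the robot, y to its left, z up, the work surface at z = 0. Lengths are in mm, angles in rad, forces in N, time in s.
With the tool pointing down it reaches from about 350 to 875 mm from the base axis. Payload 4.2 kg.
Tool frame: the origin (TCP) lies midway between the tips of the shut fingers; the grasp point (between the pads) lies 19 mm behind it (arm.grip_point_offset is the distance from the TCP to the grasp point, in mm); z points along the fingers, x is the direction in which the jaws open and shut, and the axes are right-handed (so a half turn about z gives the same grasp; the last joint's range is limited). The gripper opens to 85 mm and grips with 20 to 120 N. Pads are 22 mm wide; open, the fingers measure 114 mm over their backs; the gripper's body (76 mm by 85 mm) begins 54 mm behind the grasp point. The pads swing forward as they close: fully open they stand 13 mm farther back than shut.
Start: joints at [1.438, 0.385, 0.008, 0, -1.194, -0.259], TCP at [238.625, 577.631, 231.312] pointing down, gripper open.
Joint ranges: [-3.14, 3.14], [-1.21, 2.06], [-1.07, 1.41], [-3.16, 2.05], [-2.99, -0.16], [-3.1, 3.1]. Speed limits (rad/s): [2.79, 2.79, 3.14, 3.14, 3.14, 3.14].

### API

Orientations are given as a unit quaternion [x, y, z, w].
In Python, from bench import arm gives the robot as it stands.
- The arm moves only by the tool move_arm, never from a script. Its argument "targets" is a list of rows, each a list of 7 numbers: the shift along the tool's x, y, z in cm, then the turn, a rotation vector about the tool's x, y, z in degrees, then the closure in counts, from 0 (fully open) to 255 (shut). In form: [[x, y, z, wx, wy, wz, grip], ...]. A call has 1 to 20 rows; each row is the pose to reach, as a shift and turn from the pose commanded when the call began, along the tool's axes at that moment; what a row does not reach only later rows make up. A row lasts 1/8 s, in which the tool goes at most 62.5 mm and 10.7 degrees, less where a joint would pass 70% of its speed; a pose out of reach is approached as far as the arm can. A call with a gripper value outside its range is refused whole. The fingers move at their own pace and stop on an object; the grip force is fixed at half the most. Time passes only in rows, so rows that repeat a pose let the fingers close. It gives the time, the measured TCP pose, the force and the opening at its end, in the units of the state.
- arm.read_state(): the state, without advancing time (a new reading comes with each control period).
- arm.get_image(name): name is "side" or "top"; returns (picture, depth): 400x640x3 uint8, blue, green, red; 400x640 float32, mm along the optical axis (not along the pixel's ray), 0 where there is no reading.
- arm.camera_params(name): a dict with "mtx" (3x3 intrinsics, pixels), "world_to_cam" (4x4, takes a point from world to camera coordinates). Camera axes: x right, y down, z forward; pixel columns grow to the right and rows downward; lengths in mm; the calibration is good to about 2 mm. A picture is of the moment at which its call begins. camera_params takes no time and is no camera call.
- arm.job_done(): hands the job in, once; it reports no verdict.
Trained networks look in the newest picture that a camera, given by its name, has taken for a name from the list of things; names that differ only in an ending like _2 or _b are one class to them, and where a whole thing is asked for, a point or a joint stands for the part that bears it (a point fixed in the world has none). Each returns a list of dicts, best first, with "score" (0 to 1); they miss things now and then, are a little off and sometimes report something else, mostly with a low value. They report only what shows in the picture. A call takes as long as a camera call. They do not tell look-alikes from the thing itself.
- arm.search_frame(thing, camera): "bbox" ([left, top, right, bottom] in pixels, round what is visible of it).
- arm.tip_of(thing, camera): "uv" ([column, row] in pixels: a listed point, or the origin of a listed thing).
The state is a dict: "clock": time; "joints": joint angles; "joint_vel": joint speeds; "joint_efforts": joint torques, N m; "position": TCP position; "ee_rot": TCP orientation; "contact_force": force on the tool from outside, world axes, zero at the start; "wrist_torque": the same for the moment, N m; "gripper_width": finger opening in mm.
Only numpy, scipy, OpenCV 4.12 (cv2) and the standard library are available. Lean on these libraries where they do the work, as an engineer would, in place of code of your own. Each camera call takes 0.05 s, during which the arm holds its last target.

## Working session

There is one attempt and no reset: what is moved stays moved. The work goes in short steps, Python scripts to look and compute and a tool call to move; the robot and the scene stay as the last step left them, time stands still between calls to the robot, and variables do not carry over. Pictures are saved under pics/ and viewed, and the job is handed in when it is done.

Besides the shell and the picture viewer there is one more tool, called as a command line: name --pt "numbers of a row" for each row, then --argument value for the rest. move_arm: Moves the arm, as the interface text tells. Its arguments: {"type":"object","properties":{"targets":{"type":"array","items":{"type":"array","items":{"type":"number"}}}},"required":["targets"]}

```bash
ls; mkdir -p pics; cat > h.py <<'E'
import numpy as np, cv2
from bench import arm
from scipy.spatial.transform import Rotation as R
def cam(n):
    p=arm.camera_params(n); return np.array(p['mtx'],float),np.array(p['world_to_cam'],float)
def cloud(n,d):
    K,T=cam(n); v,u=np.mgrid[0:d.shape[0],0:d.shape[1]]
    P=np.stack([(u-K[0,2])/K[0,0]*d,(v-K[1,2])/K[1,1]*d,d,np.ones_like(d)],-1)
    W=P@np.linalg.inv(T).T
    W=W[...,:3]; W[d<=0]=np.nan
    return W
def proj(n,w):
    K,T=cam(n); c=T@np.append(w,1); q=K@c[:3]; return q[:2]/q[2]
def ray(n,uv,z):
    K,T=cam(n); Ti=np.linalg.inv(T); o=Ti[:3,3]; d=Ti[:3,:3]@np.linalg.solve(K,np.array([uv[0],uv[1],1.]))
    return o+d*(z-o[2])/d[2]
E
python3 - <<'E'
from h import *
np.set_printoptions(precision=1,suppress=True)
for n in('side','top'):
    im,d=arm.get_image(n); cv2.imwrite(f'pics/{n}0.png',im); np.save(f'{n}0.npy',d); cv2.imwrite(f'{n}0.png',im)
    K,T=cam(n); print(n,np.linalg.inv(T)[:3],K[0])
for t in 'weight_large weight_medium weight_small coupon stand holder slot pan_top indicator jar'.split():
    for n in('side','top'):
        a=arm.tip_of(t,n); print(t,n,[(np.round(x['uv']),round(x['score'],2)) for x in a[:4]])
s=arm.read_state(); print(s)
E
```

```text
pics
side [[   1.    -0.2    0.1  420.5]
 [  -0.2   -0.8    0.6 -492.3]
 [   0.    -0.6   -0.8  703. ]] [389.5   0.  317.9]
top [[  0.   -1.    0.2 397.7]
 [ -1.   -0.   -0.   14.5]
 [  0.   -0.2  -1.  994.8]] [510.4   0.  319.4]
weight_large side [(array([364., 177.]), 0.88), (array([323., 221.]), 0.87), (array([371., 222.]), 0.59)]
weight_large top [(array([312., 205.]), 0.94), (array([260., 139.]), 0.7), (array([326., 158.]), 0.66), (array([300., 267.]), 0.61)]
weight_medium side [(array([266., 155.]), 0.77)]
weight_medium top [(array([196., 256.]), 0.72), (array([434., 183.]), 0.34)]
weight_small side []
weight_small top [(array([434., 184.]), 0.58)]
coupon side [(array([270., 222.]), 0.72), (array([265., 159.]), 0.61)]
coupon top [(array([296., 267.]), 0.73)]
stand side [(array([271., 224.]), 0.91)]
stand top [(array([297., 264.]), 0.94)]
holder side [(array([330., 140.]), 0.67)]
holder top [(array([186., 165.]), 0.71), (array([435., 181.]), 0.51)]
slot side [(array([328., 141.]), 0.94), (array([383., 322.]), 0.75)]
slot top [(array([187., 162.]), 0.7)]
pan_top side [(array([297., 320.]), 0.95)]
pan_top top [(array([439., 256.]), 0.73), (array([299., 264.]), 0.28)]
indicator side [(array([310., 183.]), 0.65), (array([332., 139.]), 0.49)]
indicator top [(array([252., 207.]), 0.6)]
jar side [(array([333., 266.]), 0.89)]
jar top [(array([372., 216.]), 0.62), (array([326., 160.]), 0.3)]
{'clock': 1.1, 'joints': array([ 1.4,  0.4,  0. ,  0. , -1.2, -0.3]), 'joint_vel': array([ 0.,  0., -0.,  0., -0., -0.]), 'joint_efforts': array([  0. , -39.2,  18.9,   4.2,  -0. ,  -0. ]), 'position': array([238.6, 577.6, 231.3]), 'ee_rot': array([-0.6,  0.8, -0. ,  0. ]), 'contact_force': array([ 0.1, -0.4, -0.8]), 'wrist_torque': array([ 0. ,  0. , -0.1]), 'gripper_width': 85.66203466814429}
```

View pics/side0.png

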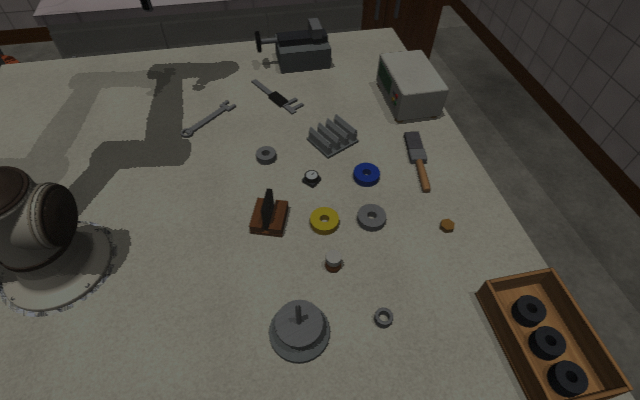

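View pics/top0.png

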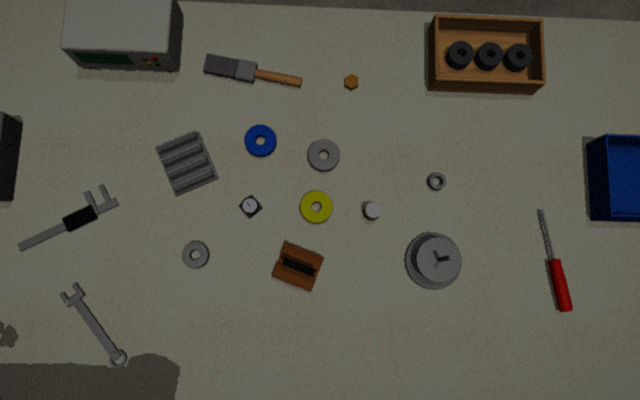

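In the top view, three things could be taken for weight_large: the blue ring (260,140), the yellow ring (316,207) and the plain grey ring (324,155). The grey one matches the description. The medium weight is at (196,254), the small one at (436,181) and the coupon in its stand at (297,266). The holder is at (186,163), the pan at (434,260), the indicator at (250,206) and the jar at (372,211). Next I'll measure poses and check a close crop.

```bash
cat > m.py <<'E'
from h import *
np.set_printoptions(precision=1,suppress=True)
im=cv2.imread('top0.png'); d=np.load('top0.npy'); W=cloud('top',d)
ims=cv2.imread('side0.png'); ds=np.load('side0.npy'); Ws=cloud('side',ds)
for nm,W_ in(('top',W),('side',Ws)):
    z=W_[...,2]; print(nm,'table z',np.nanmedian(z[200:300,330:360] if nm=='top' else z[200:260,180:240]))
regs=dict(top=dict(large=(324,155,24,10,30),medium=(196,254,20,10,30),small=(436,181,14,10,30),coupon=(297,266,32,55,90),stand=(297,266,34,20,36),holdtop=(186,163,40,38,50),holdbase=(186,163,40,4,14),pan=(434,258,36,42,58),spin=(434,258,36,75,130),foot=(434,258,36,4,25),ind=(250,206,18,12,40),jar=(372,211,14,30,50),yellow=(316,207,22,10,30)),
 side=dict(large=(371,217,20,10,30),medium=(266,155,14,10,30),small=(384,317,14,10,30),coupon=(268,210,32,50,90),stand=(268,215,34,20,36),holdtop=(332,136,32,38,50),pan=(299,325,40,42,58),spin=(299,325,40,75,130),jar=(333,263,14,30,50),ind=(312,178,14,12,40)))
for n in regs:
    W_=W if n=='top' else Ws
    for k,(u,v,r,a,b) in regs[n].items():
        P=W_[max(0,v-r):v+r,u-r:u+r].reshape(-1,3); P=P[(P[:,2]>a)&(P[:,2]<b)]
        if len(P)<4: print(n,k,len(P)); continue
        (c,s,an)=cv2.minAreaRect(P[:,:2].astype(np.float32)); cc,rr=cv2.minEnclosingCircle(P[:,:2].astype(np.float32))
        print(n,k,len(P),'z',np.percentile(P[:,2],[5,50,95]),'rect',np.array(c),np.array(s),round(an,1),'circ',np.array(cc),round(rr,1))
cv2.imwrite('pics/crop.png',np.hstack([cv2.resize(im[125:185,285:365],None,fx=5,fy=5),cv2.resize(im[230:300,260:340],(400,300))]))
E
python3 m.py
```

```text
top table z -0.6677697811189205
side table z 0.1748255891471331
top large 740 z [15.8 19.4 22.4] rect [654.4 -18.1] [62.3 61.3] 0.8 circ [654.3 -18. ] 32.0
top medium 483 z [15.3 18.9 21.6] rect [450.9 220.2] [48.5 48.8] 29.1 circ [450.9 220.3] 25.1
top small 170 z [12.7 18.9 21.9] rect [ 609.1 -243.4] [31.9 32. ] 46.8 circ [ 608.9 -243.3] 16.8
top coupon 234 z [73.9 77.  79.8] rect [432.6  22.6] [59.2 12.2] 70.0 circ [432.9  22.5] 29.7
top stand 1254 z [24.3 27.1 30.1] rect [433.7  25.1] [79.9 69.9] 70.4 circ [433.6  25. ] 51.3
top holdtop 605 z [38.5 41.9 45.6] rect [629.  250.2] [93.2 79.7] 25.9 circ [628.7 249.7] 59.1
top holdbase 972 z [ 4.8  7.9 12.3] rect [628.1 257.8] [154.5 151.7] 2.4 circ [627.8 263.8] 104.1
top pan 1548 z [46.3 49.3 52. ] rect [ 453.7 -235.6] [81.7 83.4] 2.0 circ [ 453.8 -236. ] 42.2
top spin 47 z [ 80.1 105.1 118.6] rect [ 452.9 -234.5] [8.2 6.7] 21.7 circ [ 453.1 -235. ] 4.3
top foot 944 z [ 7.4 11.1 14. ] rect [ 469.8 -236.9] [127.  136.5] 53.2 circ [ 468.8 -242.2] 73.0
top ind 257 z [13.1 21.6 24.7] rect [547.2 121.2] [32.6 33. ] 41.8 circ [546.9 121.4
[... 447 characters left out ...]
2.9] 61.5 circ [ 604.5 -243.3] 17.1
side coupon 247 z [52.3 76.5 79.3] rect [427.9  23.1] [61.2 12.2] 70.3 circ [429.9  22.4] 30.6
side stand 767 z [23.4 27.9 30.3] rect [428.9  26.1] [81.9 70. ] 70.5 circ [428.6  24.9] 51.8
side holdtop 315 z [38.4 42.  45.6] rect [623.4 250.9] [90.2 81.1] 26.2 circ [623.2 251.4] 58.9
side pan 1751 z [47.9 49.9 51.8] rect [ 449.  -235.5] [82.5 83.1] 1.7 circ [ 449.  -235.5] 42.0
side spin 74 z [ 77.9 101.6 119.3] rect [ 448.4 -236.5] [6.5 8.6] 59.4 circ [ 448.9 -235.6] 4.4
side jar 203 z [32.7 39.7 41.8] rect [ 538.8 -114. ] [30.5 29.6] 77.5 circ [ 539.8 -114. ] 16.0
side ind 162 z [12.9 22.1 23.9] rect [543.  121.9] [33.7 34.5] 42.4 circ [541.4 121.1] 20.6
```

```bash
python3 -c "
import cv2
im=cv2.imread('top0.png');b=cv2.imread('side0.png')
cv2.imwrite('pics/crop2.png',cv2.vconcat([cv2.resize(im[120:280,150:490],(800,376)) ]))
cv2.imwrite('pics/crop3.png',cv2.resize(b[110:360,230:430],(480,600)))"
```

```text
(no output)
```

View pics/crop.png

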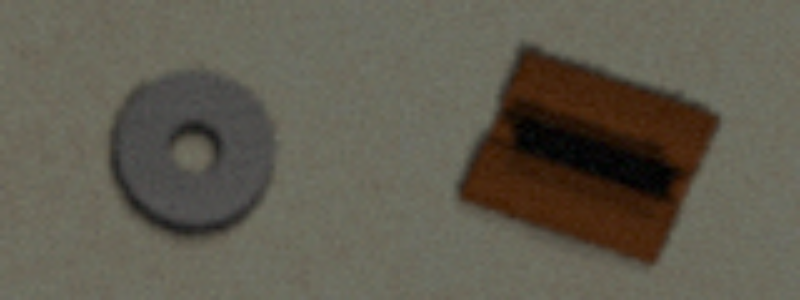

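View pics/crop3.png

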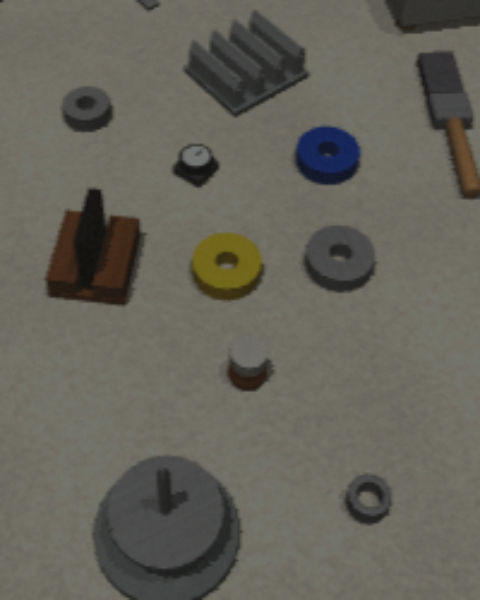

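Both cameras agree on the layout except for a constant offset of about 5 mm in x. I'll remove that once the gripper shows in both views. The crop confirms the plain grey ring as weight_large.

```bash
cat > g.py <<'E'
from h import *
import sys
np.set_printoptions(precision=2,suppress=True)
# usage: g.py x y z jawdeg
s=arm.read_state(); Rm=R.from_quat(s['ee_rot']); p=np.array(s['position']); X=Rm.as_matrix()
yaw=np.degrees(np.arctan2(X[1,0],X[0,0]))
print('t',round(s['clock'],2),'pos',p,'yaw',round(yaw,2),'tilt z',X[:,2],'w',round(s['gripper_width'],1),'F',s['contact_force'],'j',np.array(s['joints']))
if len(sys.argv)>4:
    x,y,z,a=map(float,sys.argv[1:5])
    da=(a-yaw+90)%180-90
    for dd in (da, da-180*np.sign(da) if da else 180):
        Rt=R.from_euler('z',yaw+dd,degrees=True)*R.from_matrix(np.diag([1,-1,-1]))
        print('yaw to',round(yaw+dd,1),'shift cm',X.T@(np.array([x,y,z])-p)/10,'rotvec deg',np.degrees((Rm.inv()*Rt).as_rotvec()))
E
python3 g.py 430.3 22.8 180 -20
```

```text
t 1.1 pos [238.64 577.64 231.34] yaw -112.45 tilt z [ 0.  0. -1.] w 85.7 F [ 0.07 -0.41 -0.76] j [ 1.44  0.38  0.01  0.   -1.19 -0.26]
yaw to -200.0 shift cm [ 43.96 -38.9    5.13] rotvec deg [-0.    0.   87.55]
yaw to -20.0 shift cm [ 43.96 -38.9    5.13] rotvec deg [ -0.    -0.   -92.45]
```

move_arm --pt "43.96 -38.9 5.1 0 0 87.6 0" --pt "43.96 -38.9 5.1 0 0 87.6 0" --pt "43.96 -38.9 5.1 0 0 87.6 0" --pt "43.96 -38.9 5.1 0 0 87.6 0" --pt "43.96 -38.9 5.1 0 0 87.6 0" --pt "43.96 -38.9 5.1 0 0 87.6 0" --pt "43.96 -38.9 5.1 0 0 87.6 0" --pt "43.96 -38.9 5.1 0 0 87.6 0" --pt "43.96 -38.9 5.1 0 0 87.6 0" --pt "43.96 -38.9 5.1 0 0 87.6 0" --pt "43.96 -38.9 5.1 0 0 87.6 0" --pt "43.96 -38.9 5.1 0 0 87.6 0" --pt "43.96 -38.9 5.1 0 0 87.6 0" --pt "43.96 -38.9 5.1 0 0 87.6 0"

```text
clock: 2.85
position: [430.2, 23.6, 180.5]
ee_rot: [0.173, 0.985, 0.0, 0.0]
contact_force: [0.1, 0.2, 0.2]
gripper_width: 85.1
```

```bash
python3 g.py 430.3 22.8 100 160; python3 - <<'E'
from h import *
ims=[]
for n in('side','top'):
    im,d=arm.get_image(n); np.save(n+'1.npy',d); cv2.imwrite(n+'1.png',im)
    W=cloud(n,d); s=arm.read_state(); p=s['position']; 
    c=proj(n,p); print(n,c)
    Xd=R.from_quat(s['ee_rot']).as_matrix()
    # points near fingertips, in tool xy
    P=W.reshape(-1,3); L=(P-p)@Xd
    for a,b in((-45,-15),(-25,-14)):
        m=(np.abs(L[:,0])<75)&(np.abs(L[:,1])<40)&(L[:,2]>a)&(L[:,2]<b)
        Q=L[m]; 
        if len(Q): print(a,b,len(Q),Q.min(0).round(1),Q.max(0).round(1),'L',np.median(Q[Q[:,0]<-20],0).round(1) if (Q[:,0]<-20).any() else '', 'R',np.median(Q[Q[:,0]>20],0).round(1) if (Q[:,0]>20).any() else '')
    x,y=int(c[0]),int(c[1]); ims.append(cv2.resize(im[max(0,y-80):y+80,max(0,x-70):x+70],(400,450)))
cv2.imwrite('pics/g1.png',np.hstack(ims))
E
```

```text
t 2.85 pos [430.22  23.62 180.48] yaw 160.05 tilt z [ 0.  0. -1.] w 85.1 F [0.08 0.2  0.15] j [ 0.43  0.1  -0.52 -0.   -0.95 -0.78]
yaw to 160.0 shift cm [-0.03 -0.08  8.05] rotvec deg [0.02 0.02 0.05]
yaw to 340.0 shift cm [-0.03 -0.08  8.05] rotvec deg [  -0.03    0.03 -179.95]
side [261.94146247 164.31756855]
-45 -15 235 [-54.1 -13.  -44.8] [ 58.7  11.  -15.5] L [-47.4  -8.3 -33.1] R [ 45.8  -7.3 -31.7]
-25 -14 59 [-53.6 -12.2 -24.9] [ 58.7  11.  -14.6] L [-45.8 -10.2 -20.9] R [ 45.4  -6.1 -20.8]
top [297.63673149 264.48325063]
```

View pics/g1.png

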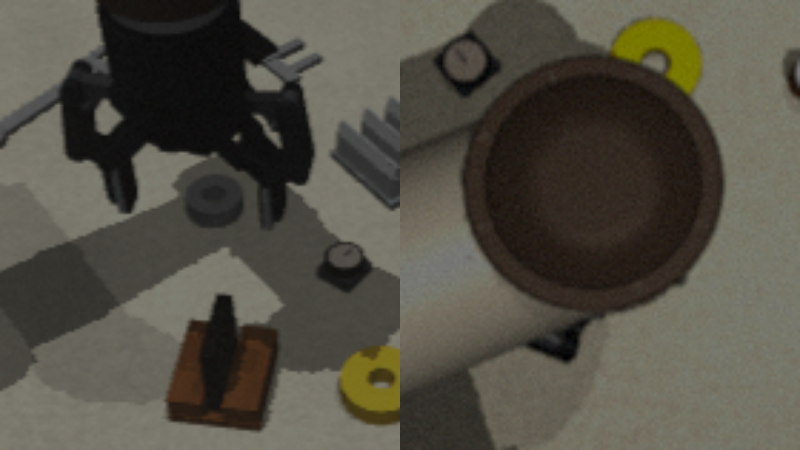

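The side view (left panel) shows the gripper straddling the coupon. Its fingertips put the side camera about 2 mm low in x, so the mean of the two cameras is right. Now lower and grip.

move_arm --pt "-0.03 -0.08 4 0 0 0.3 0" --pt "-0.03 -0.08 8 0 0 0.3 0" --pt "-0.03 -0.08 11 0 0 0.3 0" --pt "-0.03 -0.08 12.5 0 0 0.3 0" --pt "-0.03 -0.08 12.9 0 0 0.3 0" --pt "-0.03 -0.08 12.9 0 0 0.3 0" --pt "-0.03 -0.08 12.9 0 0 0.3 120" --pt "-0.03 -0.08 12.9 0 0 0.3 180" --pt "-0.03 -0.08 12.9 0 0 0.3 255" --pt "-0.03 -0.08 12.9 0 0 0.3 255" --pt "-0.03 -0.08 12.9 0 0 0.3 255" --pt "-0.03 -0.08 12.9 0 0 0.3 255" --pt "-0.03 -0.08 12.9 0 0 0.3 255"

```text
clock: 4.58
position: [430.7, 22.1, 51.6]
ee_rot: [0.177, 0.984, 0.0, 0.0]
contact_force: [-0.3, 0.7, 3.6]
gripper_width: 11.1
```

```bash
python3 g.py
```

```text
t 4.58 pos [430.67  22.06  51.62] yaw 159.66 tilt z [ 0.  0. -1.] w 11.1 F [-0.27  0.71  3.62] j [ 0.43  0.3  -0.68  0.   -0.59 -0.79]
```

Gripped, with an opening of 11.1 mm. Lift it straight up.

move_arm --pt "0 0 -1 0 0 0 255" --pt "0 0 -2.5 0 0 0 255" --pt "0 0 -4 0 0 0 255" --pt "0 0 -6 0 0 0 255" --pt "0 0 -8 0 0 0 255" --pt "0 0 -10 0 0 0 255" --pt "0 0 -10 0 0 0 255"

```text
clock: 5.45
position: [430.9, 22.2, 152.6]
ee_rot: [0.177, 0.984, 0.001, 0.001]
contact_force: [0.5, 0.0, -1.8]
gripper_width: 10.9
```

```bash
python3 g.py 626.2 250.6 150 26.1
```

```text
t 5.45 pos [430.88  22.21 152.61] yaw 159.65 tilt z [ 0.  0. -1.] w 10.9 F [ 0.52  0.05 -1.79] j [ 0.43  0.13 -0.56 -0.   -0.87 -0.79]
yaw to 206.1 shift cm [-10.37  28.21   0.35] rotvec deg [  0.08   0.18 -46.45]
yaw to 26.1 shift cm [-10.37  28.21   0.35] rotvec deg [  0.23  -0.09 133.55]
```

move_arm --pt "-0.7 2 0 0 0 -3 255" --pt "-2 5.5 0 0 0 -9 255" --pt "-3.7 10 0 0 0 -16 255" --pt "-5.3 14.5 0 0 0 -24 255" --pt "-7 19 0 0 0 -31 255" --pt "-8.5 23 0 0 0 -38 255" --pt "-9.6 26 0 0 0 -43 255" --pt "-10.2 27.6 0 0 0 -46 255" --pt "-10.4 28.2 0 0 0 -46.4 255" --pt "-10.4 28.2 0 0 0 -46.4 255" --pt "-10.4 28.2 0 0 0 -46.4 255"

```text
clock: 6.82
position: [625.4, 249.8, 151.0]
ee_rot: [-0.225, 0.974, -0.0, -0.0]
contact_force: [0.7, -0.2, -1.0]
gripper_width: 10.6
```

```bash
python3 g.py 626.2 250.6 150 26.1; python3 - <<'E'
from h import *
n='side'
im,d=arm.get_image(n); np.save('side2.npy',d); cv2.imwrite('side2.png',im)
W=cloud(n,d); s=arm.read_state(); p=s['position']; Xd=R.from_quat(s['ee_rot']).as_matrix()
c=proj(n,p-[0,0,40]); print(c); x,y=map(int,c)
cv2.imwrite('pics/g2.png',cv2.resize(im[max(0,y-80):y+80,x-80:x+80],(600,600)))
L=(W.reshape(-1,3)-p)@Xd
print(W[y-10,x],((W[y-10,x]-p)@Xd))
m=(abs(L[:,0])<25)&(abs(L[:,1])<45)&(L[:,2]>5)&(L[:,2]<48)
Q=L[m]; print(len(Q),np.percentile(Q,[2,50,98],0).round(1))
for a in range(0,60,6):
    q=L[(abs(L[:,0])<25)&(abs(L[:,1])<45)&(L[:,2]>a)&(L[:,2]<a+6)]
    if len(q): print(a,len(q),q.min(0).round(1),q.max(0).round(1))
t=arm.tip_of('slot','side'); print(t)
E
```

```text
t 6.83 pos [625.39 249.76 151.04] yaw -153.97 tilt z [-0. -0. -1.] w 10.6 F [ 0.67 -0.16 -1.03] j [ 0.62  0.53  0.03 -0.   -1.08 -0.17]
yaw to -153.9 shift cm [-0.11  0.04  0.1 ] rotvec deg [-0.   -0.05 -0.07]
yaw to -333.9 shift cm [-0.11  0.04  0.1 ] rotvec deg [ -0.08   0.   179.93]
[334.22273953 106.903365  ]
[621.13636444 241.31238568 149.42712865] [ 7.56912348 -5.62317922  1.93723235]
259 [[ -1.6 -27.8   6. ]
 [  8.   -5.2  23.4]
 [  9.8  29.9  43. ]]
0 30 [ -2.8 -27.4   0.1] [13.2 31.7  5.9]
6 40 [ -3.3 -28.    6.2] [10.3 31.1 11.9]
12 46 [ -4.  -28.3  12.1] [ 9.8 32.2 17.8]
18 41 [ -0.2 -27.3  18.1] [ 9.6 30.9 23.8]
24 39 [ -2.1 -28.   24.2] [ 9.6 29.6 29.8]
30 40 [ -1.6 -28.5  30.3] [ 9.6 31.  35.7]
36 36 [ -1.6 -27.9  36. ] [10.3 29.9 41.6]
42 11 [ -0.9 -25.2  42.5] [ 8.2 30.9 44.9]
[{'uv': [371.5, 220.3], 'score': 0.7}, {'uv': [333.1, 142.7], 'score': 0.69}]
```

View pics/g2.png

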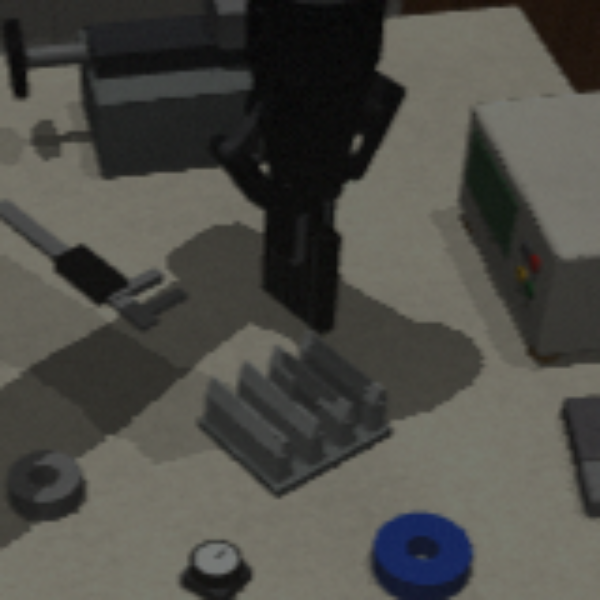

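The side view shows the coupon at about (334,107) directly above the middle slot at about (333,141), square to the dividers. Lower it slowly.

move_arm --pt "-0.09 0.05 1 0 0 0 255" --pt "-0.09 0.05 2.5 0 0 0 255" --pt "-0.09 0.05 4 0 0 0 255" --pt "-0.09 0.05 5.5 0 0 0 255" --pt "-0.09 0.05 6.5 0 0 0 255" --pt "-0.09 0.05 7.5 0 0 0 255" --pt "-0.09 0.05 8.5 0 0 0 255" --pt "-0.09 0.05 9.2 0 0 0 255" --pt "-0.09 0.05 9.4 0 0 0 255" --pt "-0.09 0.05 9.4 0 0 0 255"

```text
clock: 8.18
position: [626.6, 251.1, 57.4]
ee_rot: [-0.225, 0.974, 0.0, 0.0]
contact_force: [-0.0, 0.3, -0.4]
gripper_width: 10.7
```

```bash
python3 g.py 626.2 250.6 51.6 26.1
```

```text
t 8.18 pos [626.6  251.07  57.44] yaw -153.95 tilt z [ 0.  0. -1.] w 10.7 F [-0.05  0.27 -0.41] j [ 0.62  0.62 -0.06  0.   -0.89 -0.17]
yaw to -153.9 shift cm [ 0.06 -0.02  0.58] rotvec deg [-0.    0.02 -0.05]
yaw to -333.9 shift cm [ 0.06 -0.02  0.58] rotvec deg [  0.03   0.   179.95]
```

move_arm --pt "0 0 0.2 0 0 0 255" --pt "0 0 0.4 0 0 0 255" --pt "0 0 0.5 0 0 0 255" --pt "0 0 0.55 0 0 0 255" --pt "0 0 0.55 0 0 0 255"

```text
clock: 8.8
position: [626.5, 251.1, 51.8]
ee_rot: [-0.225, 0.974, 0.0, 0.0]
contact_force: [0.2, 0.1, -0.9]
gripper_width: 11.0
```

```bash
python3 g.py 626.2 250.6 51.6 26.1
```

```text
t 8.8 pos [626.48 251.05  51.82] yaw -153.94 tilt z [ 0.  0. -1.] w 11.0 F [ 0.18  0.11 -0.88] j [ 0.62  0.63 -0.07  0.   -0.88 -0.17]
yaw to -153.9 shift cm [ 0.04 -0.03  0.02] rotvec deg [-0.    0.   -0.04]
yaw to -333.9 shift cm [ 0.04 -0.03  0.02] rotvec deg [  0.     0.   179.96]
```

move_arm --pt "0 0 0.05 0 0 0 255" --pt "0 0 0.08 0 0 0 255" --pt "0 0 0.08 0 0 0 255"

```text
clock: 9.18
position: [626.6, 251.1, 51.7]
ee_rot: [-0.226, 0.974, -0.0, 0.0]
contact_force: [-0.8, -0.8, 4.3]
gripper_width: 11.2
```

```bash
python3 g.py
```

```text
t 9.18 pos [626.59 251.07  51.72] yaw -153.93 tilt z [ 0.  0. -1.] w 11.2 F [-0.82 -0.75  4.26] j [ 0.62  0.63 -0.07  0.   -0.88 -0.17]
```

The bottom contact shows as +4 N, so I'll release and rise.

move_arm --pt "0 0 0 0 0 0 190" --pt "0 0 0 0 0 0 150" --pt "0 0 0 0 0 0 100" --pt "0 0 0 0 0 0 100" --pt "0 0 -1 0 0 0 60" --pt "0 0 -3 0 0 0 0" --pt "0 0 -6 0 0 0 0" --pt "0 0 -10 0 0 0 0" --pt "0 0 -12 0 0 0 0" --pt "0 0 -12 0 0 0 0"

```text
clock: 10.42
position: [627.5, 251.6, 174.0]
ee_rot: [-0.225, 0.974, 0.001, 0.003]
contact_force: [-0.9, -0.5, -0.1]
gripper_width: 85.5
```

```bash
python3 g.py 652 -18 180 0; python3 - <<'E'
from h import *
n='side'
im,d=arm.get_image(n); W=cloud(n,d); s=arm.read_state()
x,y=330,125
cv2.imwrite('pics/g3.png',cv2.resize(im[60:180,260:400],(700,600)))
P=W[80:160,290:370].reshape(-1,3)
P=P[np.isfinite(P[:,2])&(P[:,2]>70)&(P[:,2]<84)&(abs(P[:,0]-625)<60)&(abs(P[:,1]-250)<60)]
print(len(P),cv2.minAreaRect(P[:,:2].astype(np.float32)),np.percentile(P[:,2],[5,50,95]))
print(arm.tip_of('coupon',n))
E
```

```text
t 10.43 pos [627.5  251.62 173.98] yaw -153.94 tilt z [ 0.  0. -1.] w 85.5 F [-0.88 -0.46 -0.13] j [ 0.62  0.51  0.06  0.   -1.12 -0.17]
yaw to -180.0 shift cm [  9.64 -25.3   -0.67] rotvec deg [ 0.1   0.3  26.06]
yaw to 0.0 shift cm [  9.64 -25.3   -0.67] rotvec deg [  -0.42    0.14 -153.94]
118 ((622.043212890625, 252.1377716064453), (15.317525863647461, 61.35663604736328), 26.65309715270996) [70.98174031 77.21011562 79.71867015]
[{'uv': [333.8, 136.7], 'score': 0.8}]
```

View pics/g3.png

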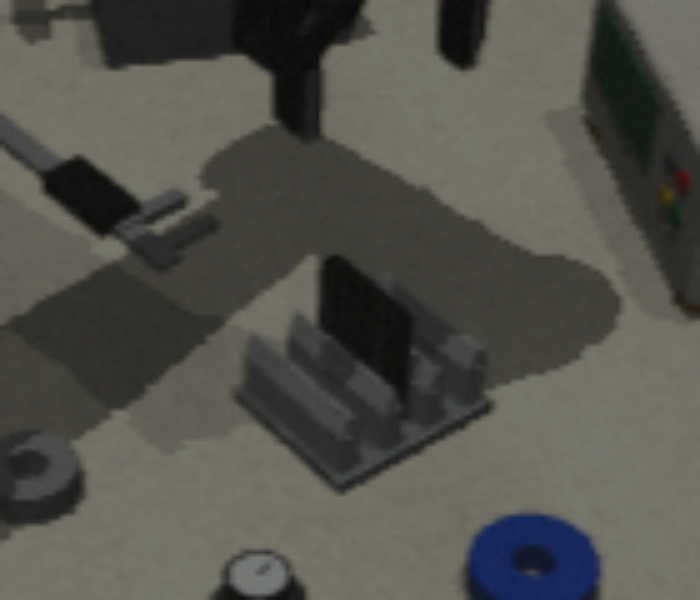

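The picture shows the coupon upright in the middle slot at about (342,126) full-frame, with two dividers on each side. Its top is at 77–78 mm, so it is fully down. Next is weight_large, with the jaws along 60° to stay clear of the yellow and blue rings.

```bash
python3 g.py 652 -18 120 60
```

```text
t 10.53 pos [625.94 250.86 170.51] yaw -153.97 tilt z [-0. -0. -1.] w 85.8 F [ 0.74  0.51 -0.96] j [ 0.62  0.51  0.06 -0.   -1.12 -0.17]
yaw to -120.0 shift cm [  9.45 -25.3    5.05] rotvec deg [  0.04  -0.04 -33.97]
yaw to -300.0 shift cm [  9.45 -25.3    5.05] rotvec deg [ -0.06  -0.05 146.03]
```

move_arm --pt "1 -2.7 0 0 0 -5 0" --pt "2.5 -6.7 0 0 0 -12 0" --pt "4.2 -11.3 0.5 0 0 -19 0" --pt "6 -16 1.5 0 0 -26 0" --pt "7.8 -21 3 0 0 -32 0" --pt "9 -24.2 4.5 0 0 -34 0" --pt "9.45 -25.3 5 0 0 -34 0" --pt "9.45 -25.3 5 0 0 -34 0" --pt "9.45 -25.3 5 0 0 -34 0"

```text
clock: 11.65
position: [652.9, -16.6, 121.2]
ee_rot: [-0.501, 0.866, -0.0, 0.0]
contact_force: [0.1, 0.2, 0.3]
gripper_width: 85.6
```

```bash
python3 g.py 652 -18 3 60
```

```text
t 11.65 pos [652.93 -16.62 121.25] yaw -119.88 tilt z [ 0.  0. -1.] w 85.6 F [0.13 0.16 0.26] j [ 0.22  0.52 -0.06  0.   -0.99  0.83]
yaw to -120.0 shift cm [ 0.17  0.02 11.82] rotvec deg [-0.02  0.02  0.12]
yaw to 60.0 shift cm [ 0.17  0.02 11.82] rotvec deg [  -0.03   -0.04 -179.88]
```

move_arm --pt "0.1 0 3 0 0 0 0" --pt "0.15 0 6.5 0 0 0 0" --pt "0.15 0 9 0 0 0 0" --pt "0.15 0 10.5 0 0 0 0" --pt "0.15 0 11.4 0 0 0 0" --pt "0.15 0 11.8 0 0 0 0" --pt "0.15 0 11.8 0 0 0 0" --pt "0.15 0 11.8 0 0 0 30" --pt "0.15 0 11.8 0 0 0 60" --pt "0.15 0 11.8 0 0 0 255" --pt "0.15 0 11.8 0 0 0 255" --pt "0.15 0 11.8 0 0 0 255" --pt "0.15 0 11.8 0 0 0 255"

```text
clock: 13.28
position: [653.1, -18.4, 5.2]
ee_rot: [-0.501, 0.866, -0.001, 0.002]
contact_force: [-2.2, 2.4, 7.4]
gripper_width: 61.7
```

```bash
python3 g.py 451.3 -235.5 3 60
```

```text
t 13.28 pos [653.15 -18.37   5.21] yaw -119.88 tilt z [ 0.  0. -1.] w 61.7 F [-2.22  2.44  7.44] j [ 0.22  0.65 -0.16  0.   -0.75  0.83]
yaw to -120.0 shift cm [28.88  6.68  0.14] rotvec deg [-0.15  0.12  0.12]
yaw to 60.0 shift cm [28.88  6.68  0.14] rotvec deg [  -0.19   -0.23 -179.88]
```

move_arm --pt "0 0 -0.5 0 0 0 255" --pt "0 0 -1.5 0 0 0 255" --pt "0 0 -3 0 0 0 255" --pt "0 0 -5 0 0 0 255" --pt "0 0 -8 0 0 0 255" --pt "0 0 -11 0 0 0 255" --pt "0 0 -14 0 0 0 255" --pt "0 0 -16 0 0 0 255" --pt "0 0 -16 0 0 0 255" --pt "0 0 -16 0 0 0 255"

```text
clock: 14.52
position: [650.9, -19.1, 162.0]
ee_rot: [-0.5, 0.866, 0.001, -0.001]
contact_force: [-1.6, 0.2, -5.8]
gripper_width: 61.6
```

```bash
python3 g.py 451.3 -235.5 165 60; python3 - <<'E'
from h import *
im,d=arm.get_image('side'); cv2.imwrite('pics/g4.png',im)
s=arm.read_state(); p=s['position']; W=cloud('side',d); Xd=R.from_quat(s['ee_rot']).as_matrix()
L=(W.reshape(-1,3)-p)@Xd
print(proj('side',p))
for a in range(-30,20,3):
    q=L[(abs(L[:,0])<60)&(abs(L[:,1])<45)&(L[:,2]>a)&(L[:,2]<a+3)]
    if len(q): print(a,len(q),q.min(0).round(1),q.max(0).round(1))
E
```

```text
t 14.53 pos [650.9  -19.12 161.97] yaw -119.98 tilt z [-0.  0. -1.] w 61.6 F [-1.61  0.23 -5.81] j [ 0.22  0.48 -0.02 -0.   -1.07  0.83]
yaw to -120.0 shift cm [28.72  6.48 -0.26] rotvec deg [ 0.12 -0.05  0.02]
yaw to 60.0 shift cm [28.72  6.48 -0.26] rotvec deg [   0.08    0.19 -179.98]
[381.0370187  170.94516337]
-30 12 [-31.2  -8.6 -29.9] [ 45.3   9.2 -27.1]
-27 18 [-31.9  -7.7 -26.9] [ 46.3  12.6 -24. ]
-24 13 [ 36.5  -8.5 -23.9] [ 45.2  12.  -21.2]
-21 13 [ 36.4  -7.2 -20.6] [ 45.5  13.4 -18.1]
-18 145 [-22.3 -26.1 -17.9] [ 45.2  33.9 -15. ]
-15 171 [-22.7 -28.2 -15. ] [ 43.6  34.7 -12.1]
-12 24 [  4.3 -27.8 -11.8] [41.3 31.3 -9.1]
-9 34 [  3.8 -28.3  -9. ] [38.9 34.2 -6.2]
-6 22 [ 10.8 -26.6  -5.9] [36.8 33.3 -3. ]
-3 23 [  5.6 -27.8  -2.9] [31.1 33.  -0.3]
0 32 [  9.8 -27.    0.1] [32.7 32.   2.8]
3 10 [ 19.5 -17.    3.1] [31.5 28.2  4. ]
```

View pics/g4.png

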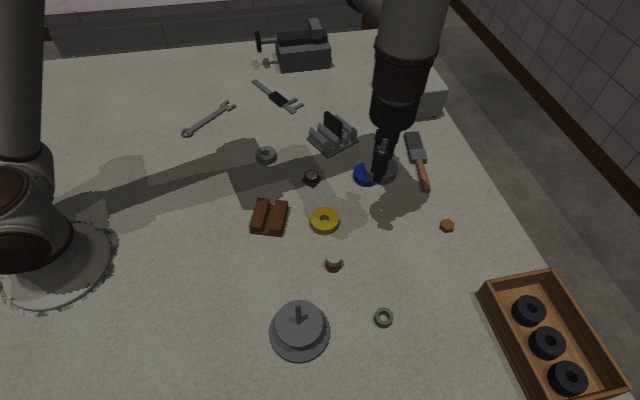

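The coupon still stands in the holder at (333,128). The large ring is level in the grip at about (381,171). Carry it to the pan.

move_arm --pt "1.5 0.3 0 0 0 0 255" --pt "4 0.9 0 0 0 0 255" --pt "8 1.8 0 0 0 0 255" --pt "12 2.7 0 0 0 0 255" --pt "16 3.6 0 0 0 0 255" --pt "20 4.5 0 0 0 0 255" --pt "24 5.4 0 0 0 0 255" --pt "26.7 6 0 0 0 0 255" --pt "28.2 6.3 0 0 0 0 255" --pt "28.7 6.4 0 0 0 0 255" --pt "28.7 6.4 0 0 0 0 255" --pt "28.7 6.4 0 0 0 0 255"

```text
clock: 16.08
position: [453.8, -235.3, 162.9]
ee_rot: [-0.501, 0.866, -0.0, 0.0]
contact_force: [0.5, -0.5, -5.9]
gripper_width: 61.3
```

```bash
cat > look.py <<'E'
from h import *
import sys
n='side'; im,d=arm.get_image(n); s=arm.read_state(); p=s['position']; W=cloud(n,d); Xd=R.from_quat(s['ee_rot']).as_matrix()
cv2.imwrite(f'pics/{sys.argv[1]}.png',cv2.resize(im[200:380,200:400],(660,600)))
P=W.reshape(-1,3); L=(P-p)@Xd
a,b=float(sys.argv[2]),float(sys.argv[3]) # tool z range of ring; 
m=(np.abs(L[:,0])<60)&(np.abs(L[:,1])<45)&(L[:,2]>a)&(L[:,2]<b)
print('ring band',m.sum(),L[m].min(0).round(1),L[m].max(0).round(1)); 
Q=P[m][:,:2].astype(np.float32); print('world bbox',P[m].min(0).round(1),P[m].max(0).round(1))
E
python3 g.py 452 -236 162 60; python3 look.py g5 -19 0
```

```text
t 16.07 pos [ 453.85 -235.34  162.94] yaw -119.9 tilt z [ 0. -0. -1.] w 61.3 F [ 0.48 -0.52 -5.93] j [-0.16  0.26 -0.37 -0.   -0.95  1.21]
yaw to -120.0 shift cm [0.15 0.13 0.09] rotvec deg [-0.01  0.01  0.1 ]
yaw to 60.0 shift cm [0.15 0.13 0.09] rotvec deg [  -0.01   -0.02 -179.9 ]
ring band 614 [-32.9 -29.1 -19. ] [43.8 32.  -0. ]
world bbox [ 419.8 -275.8  163. ] [ 482.8 -210.   181.9]
```

View pics/g5.png

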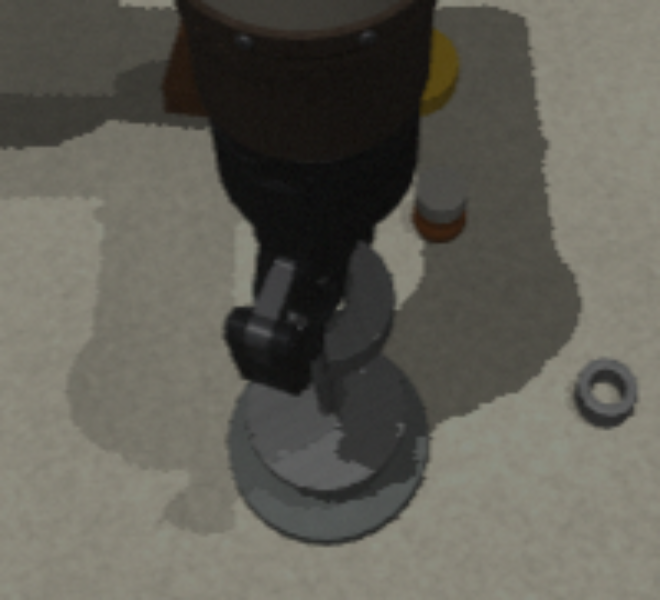

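The ring sits about 2 mm too far in +x. I'll correct that and come down over the spindle.

move_arm --pt "0.12 0.18 0 0 0 0 255" --pt "0.12 0.18 1 0 0 0 255" --pt "0.12 0.18 2.5 0 0 0 255" --pt "0.12 0.18 3.5 0 0 0 255" --pt "0.12 0.18 4.5 0 0 0 255" --pt "0.12 0.18 5.5 0 0 0 255" --pt "0.12 0.18 5.5 0 0 0 255"

```text
clock: 17.0
position: [450.4, -235.8, 107.0]
ee_rot: [-0.5, 0.866, 0.001, -0.001]
contact_force: [-0.0, -0.2, -4.7]
gripper_width: 61.7
```

```bash
python3 g.py 452 -236 56 60; python3 look.py g6 -19 0
```

```text
t 17.0 pos [ 450.38 -235.84  106.99] yaw -119.96 tilt z [-0.  0. -1.] w 61.7 F [-0.02 -0.25 -4.7 ] j [-0.16  0.32 -0.44 -0.   -0.81  1.21]
yaw to -120.0 shift cm [-0.07 -0.16  5.1 ] rotvec deg [ 0.13 -0.04  0.04]
yaw to 60.0 shift cm [-0.07 -0.16  5.1 ] rotvec deg [   0.07    0.2  -179.96]
ring band 496 [-28.  -28.4 -18.9] [41.1 29.7 -0.1]
world bbox [ 416.5 -274.   107.8] [ 479.2 -215.8  126.6]
```

View pics/g6.png

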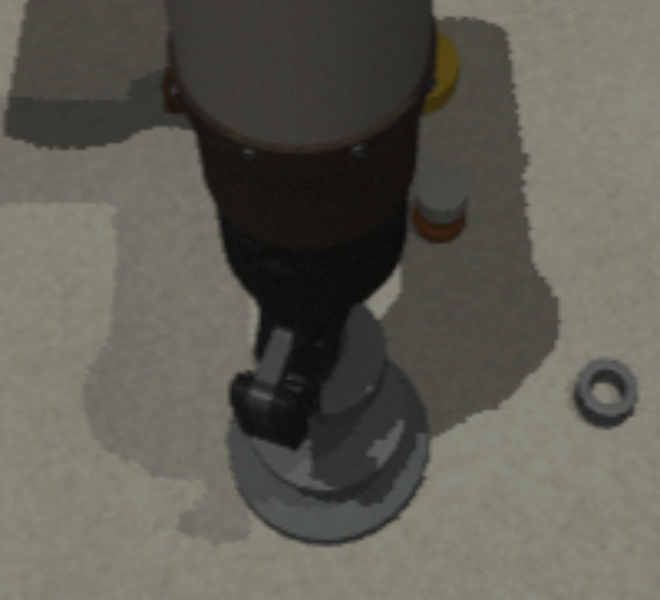

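The spindle has entered the hole with no side force. Lower further.

move_arm --pt "-0.03 -0.06 0.8 0 0 0 255" --pt "-0.03 -0.06 1.8 0 0 0 255" --pt "-0.03 -0.06 2.8 0 0 0 255" --pt "-0.03 -0.06 3.8 0 0 0 255" --pt "-0.03 -0.06 4.5 0 0 0 255" --pt "-0.03 -0.06 5 0 0 0 255" --pt "-0.03 -0.06 5 0 0 0 255"

```text
clock: 17.92
position: [451.5, -236.0, 57.6]
ee_rot: [-0.5, 0.866, 0.0, -0.0]
contact_force: [0.9, -0.1, -4.7]
gripper_width: 61.5
```

```bash
python3 g.py 451 -236 53.3 60
```

```text
t 17.93 pos [ 451.53 -235.97   57.64] yaw -119.95 tilt z [-0.  0. -1.] w 61.5 F [ 0.95 -0.14 -4.72] j [-0.16  0.39 -0.49  0.   -0.69  1.21]
yaw to -120.0 shift cm [0.03 0.04 0.43] rotvec deg [ 0.04 -0.02  0.05]
yaw to 60.0 shift cm [0.03 0.04 0.43] rotvec deg [   0.03    0.07 -179.95]
```

move_arm --pt "0 0 0.15 0 0 0 255" --pt "0 0 0.25 0 0 0 255" --pt "0 0 0.32 0 0 0 255" --pt "0 0 0.32 0 0 0 255"

```text
clock: 18.42
position: [451.8, -236.0, 55.3]
ee_rot: [-0.5, 0.866, -0.0, 0.0]
contact_force: [-1.1, -0.2, -1.0]
gripper_width: 61.3
```

```bash
python3 g.py 451 -236 53.3 60
```

```text
t 18.43 pos [ 451.83 -236.01   55.31] yaw -119.94 tilt z [ 0. -0. -1.] w 61.3 F [-1.08 -0.17 -1.04] j [-0.16  0.4  -0.49  0.   -0.68  1.21]
yaw to -120.0 shift cm [0.04 0.07 0.2 ] rotvec deg [-0.03  0.01  0.06]
yaw to 60.0 shift cm [0.04 0.07 0.2 ] rotvec deg [  -0.01   -0.05 -179.94]
```

move_arm --pt "0 0 0.05 0 0 0 255" --pt "0 0 0.05 0 0 0 255"

```text
clock: 18.68
position: [451.8, -236.0, 55.2]
ee_rot: [-0.5, 0.866, -0.0, 0.0]
contact_force: [-2.7, 1.9, 5.1]
gripper_width: 61.5
```

```bash
python3 g.py 451 -236 53.3 60
```

```text
t 18.68 pos [ 451.81 -236.03   55.2 ] yaw -119.93 tilt z [ 0. -0. -1.] w 61.5 F [-2.69  1.87  5.12] j [-0.16  0.4  -0.49  0.   -0.68  1.21]
yaw to -120.0 shift cm [0.04 0.07 0.19] rotvec deg [-0.03  0.    0.07]
yaw to 60.0 shift cm [0.04 0.07 0.19] rotvec deg [  -0.     -0.05 -179.93]
```

It is seated: the force went from −5 to +5 N. Release and rise clear of the spindle.

move_arm --pt "0 0 0 0 0 0 40" --pt "0 0 0 0 0 0 0" --pt "0 0 0 0 0 0 0" --pt "0 0 0 0 0 0 0" --pt "0 0 -1 0 0 0 0" --pt "0 0 -3 0 0 0 0" --pt "0 0 -6 0 0 0 0" --pt "0 0 -10 0 0 0 0" --pt "0 0 -12 0 0 0 0" --pt "0 0 -12 0 0 0 0"

```text
clock: 19.92
position: [452.8, -236.3, 176.6]
ee_rot: [-0.5, 0.866, -0.002, 0.002]
contact_force: [1.2, -0.9, -0.3]
gripper_width: 85.2
```

```bash
python3 g.py 448.4 220.2 150 60; python3 - <<'E'
from h import *
im,d=arm.get_image('side');W=cloud('side',d); cv2.imwrite('pics/g7.png',cv2.resize(im[260:380,230:400],(800,565)))
P=W[285:370,255:345].reshape(-1,3)
for a,b in((65,75),(85,130)):
  Q=P[(P[:,2]>a)&(P[:,2]<b)]; print(len(Q),cv2.minEnclosingCircle(Q[:,:2].astype(np.float32)),np.percentile(Q[:,2],[5,50,95]))
E
```

```text
t 19.93 pos [ 452.78 -236.25  176.64] yaw -119.94 tilt z [ 0.01 -0.   -1.  ] w 85.2 F [ 1.18 -0.91 -0.29] j [-0.16  0.24 -0.35  0.   -0.97  1.21]
yaw to -120.0 shift cm [-39.33  23.18   2.61] rotvec deg [-0.28  0.09  0.06]
yaw to 60.0 shift cm [-39.33  23.18   2.61] rotvec deg [  -0.14   -0.44 -179.94]
772 ((449.04266357421875, -235.3009796142578), 31.82954216003418) [67.73029511 69.87223004 71.73116851]
62 ((448.7638244628906, -235.49478149414062), 4.621816635131836) [ 87.52870235 105.03846737 118.82373789]
```

View pics/g7.png

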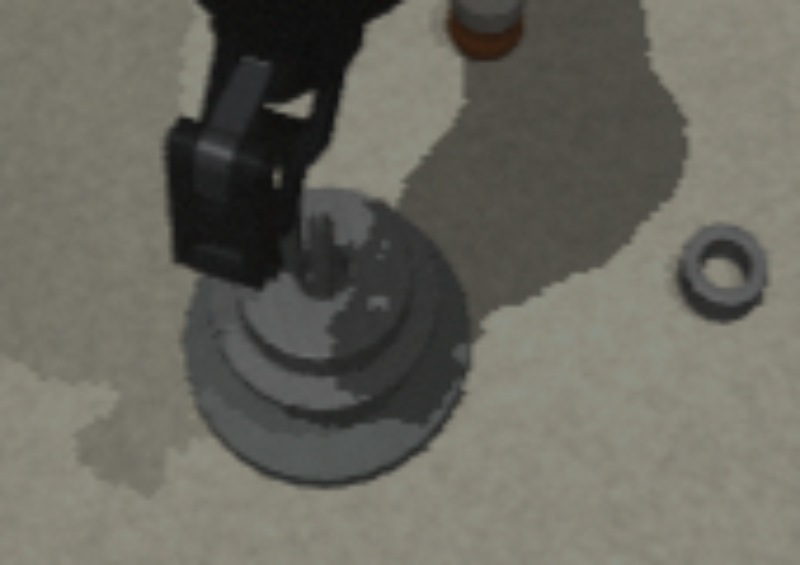

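The large ring lies flat over the spindle, with its centre within 0.3 mm of the spindle axis and its top at 70 mm. Next is the medium weight.

move_arm --pt "-2 1.2 0 0 0 0 0" --pt "-6 3.5 0 0 0 0 0" --pt "-11 6.5 0 0 0 0 0" --pt "-16 9.4 0 0 0 0 0" --pt "-21 12.4 0 0 0 0 0" --pt "-26 15.3 0.5 0 0 0 0" --pt "-31 18.3 1 0 0 0 0" --pt "-35 20.6 2 0 0 0 0" --pt "-38 22.4 3.5 0 0 0 0" --pt "-39.3 23.2 5 0 0 0 0" --pt "-39.3 23.2 5.6 0 0 0 0" --pt "-39.3 23.2 5.6 0 0 0 0"

```text
clock: 21.48
position: [446.4, 219.0, 117.5]
ee_rot: [-0.5, 0.866, -0.0, -0.001]
contact_force: [0.5, -0.6, 0.7]
gripper_width: 85.8
```

```bash
python3 g.py 448.4 220.2 5 60
```

```text
t 21.48 pos [446.37 218.97 117.52] yaw -120.01 tilt z [-0. -0. -1.] w 85.8 F [ 0.52 -0.56  0.66] j [ 0.78  0.29 -0.46 -0.   -0.83  0.26]
yaw to -120.0 shift cm [-0.23 -0.12 11.25] rotvec deg [ 0.04 -0.14 -0.01]
yaw to -300.0 shift cm [-0.23 -0.12 11.25] rotvec deg [ -0.21  -0.06 179.99]
```

move_arm --pt "-0.2 -0.1 3 0 0 0 0" --pt "-0.2 -0.1 6 0 0 0 0" --pt "-0.2 -0.1 8.5 0 0 0 0" --pt "-0.2 -0.1 10 0 0 0 0" --pt "-0.2 -0.1 11 0 0 0 0" --pt "-0.2 -0.1 11.3 0 0 0 0" --pt "-0.2 -0.1 11.3 0 0 0 0" --pt "-0.2 -0.1 11.3 0 0 0 60" --pt "-0.2 -0.1 11.3 0 0 0 90" --pt "-0.2 -0.1 11.3 0 0 0 255" --pt "-0.2 -0.1 11.3 0 0 0 255" --pt "-0.2 -0.1 11.3 0 0 0 255" --pt "-0.2 -0.1 11.3 0 0 0 255"

```text
clock: 23.1
position: [448.7, 221.6, 6.3]
ee_rot: [-0.501, 0.866, -0.0, 0.0]
contact_force: [-1.6, -1.4, 6.9]
gripper_width: 47.5
```

```bash
python3 g.py
```

```text
t 23.1 pos [448.74 221.56   6.34] yaw -119.89 tilt z [ 0. -0. -1.] w 47.5 F [-1.59 -1.4   6.91] j [ 0.78  0.47 -0.56  0.   -0.55  0.26]
```

move_arm --pt "0 0 -0.5 0 0 0 255" --pt "0 0 -1.5 0 0 0 255" --pt "0 0 -3 0 0 0 255" --pt "0 0 -5 0 0 0 255" --pt "0 0 -8 0 0 0 255" --pt "0 0 -11 0 0 0 255" --pt "0 0 -14 0 0 0 255" --pt "0 0 -16 0 0 0 255" --pt "0 0 -16 0 0 0 255" --pt "0 0 -16 0 0 0 255"

```text
clock: 24.35
position: [447.9, 221.1, 164.4]
ee_rot: [-0.5, 0.866, 0.0, -0.001]
contact_force: [0.4, -0.4, -2.4]
gripper_width: 47.0
```

```bash
python3 g.py 451.8 -236 165 60; sed -i 's/200:380,200:400/y0:y0+180,x0:x0+200/; s/^cv2.imwrite/c=proj(n,p); x0,y0=max(0,min(440,int(c[0])-100)),max(0,min(220,int(c[1])-90))\ncv2.imwrite/' look.py; python3 look.py g8 -18 4
```

```text
t 24.35 pos [447.92 221.06 164.37] yaw -119.98 tilt z [-0. -0. -1.] w 47.0 F [ 0.45 -0.41 -2.39] j [ 0.78  0.24 -0.39 -0.   -0.95  0.26]
yaw to -120.0 shift cm [ 39.4  -23.17  -0.02] rotvec deg [ 0.06 -0.1   0.02]
yaw to 60.0 shift cm [ 39.4  -23.17  -0.02] rotvec deg [   0.15    0.1  -179.98]
ring band 287 [-31.  -22.4 -17.8] [40.  25.2  3.8]
world bbox [420.3 186.  160.3] [469.8 249.6 181.9]
```

View pics/g8.png

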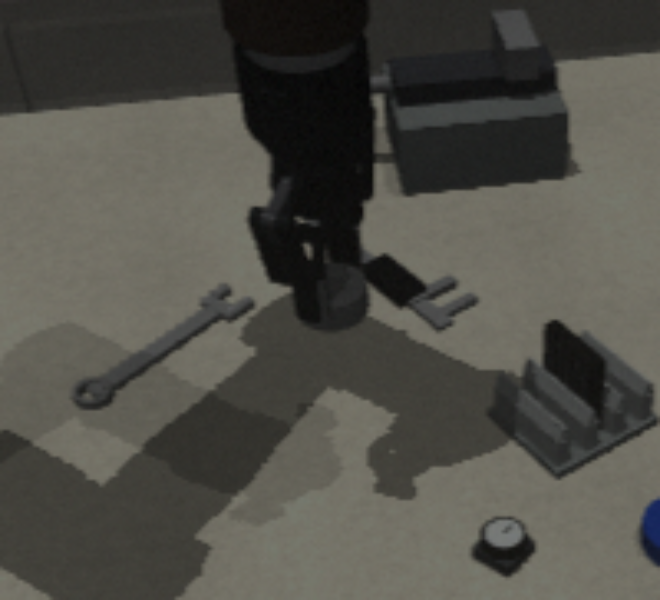

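Medium ring held level. Carry it back over the pan.

move_arm --pt "1.5 -0.9 0 0 0 0 255" --pt "4 -2.4 0 0 0 0 255" --pt "8 -4.7 0 0 0 0 255" --pt "12 -7.1 0 0 0 0 255" --pt "16 -9.4 0 0 0 0 255" --pt "20 -11.8 0 0 0 0 255" --pt "24 -14.1 0 0 0 0 255" --pt "28 -16.5 0 0 0 0 255" --pt "32 -18.8 0 0 0 0 255" --pt "35.5 -20.9 0 0 0 0 255" --pt "38 -22.3 0 0 0 0 255" --pt "39.2 -23 0 0 0 0 255" --pt "39.4 -23.2 0 0 0 0 255" --pt "39.4 -23.2 0 0 0 0 255" --pt "39.4 -23.2 0 0 0 0 255"

```text
clock: 26.28
position: [453.1, -234.8, 165.3]
ee_rot: [-0.501, 0.865, 0.0, 0.0]
contact_force: [-0.2, -0.5, -3.2]
gripper_width: 47.9
```

```bash
python3 g.py 451.8 -236 76 60; python3 look.py g9 -18 4
```

```text
t 26.27 pos [ 453.09 -234.8   165.33] yaw -119.88 tilt z [-0.  0. -1.] w 47.9 F [-0.16 -0.47 -3.24] j [-0.16  0.25 -0.37 -0.   -0.95  1.21]
yaw to -120.0 shift cm [0.17 0.05 8.93] rotvec deg [0.01 0.01 0.12]
yaw to 60.0 shift cm [0.17 0.05 8.93] rotvec deg [  -0.01    0.01 -179.88]
ring band 379 [-25.8 -22.6 -17.9] [37.8 14.8  4. ]
world bbox [ 435.7 -270.2  161.4] [ 475.5 -216.4  183.3]
```

View pics/g9.png

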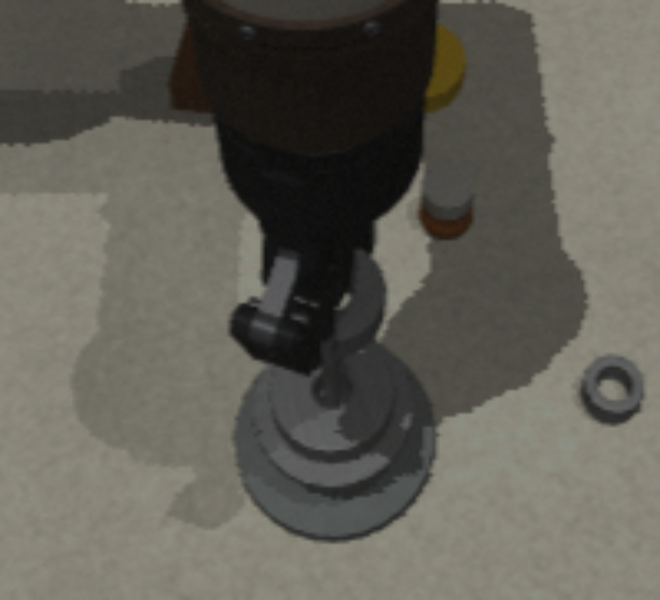

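move_arm --pt "0.15 0.08 0 0 0 0 255" --pt "0.15 0.08 1 0 0 0 255" --pt "0.15 0.08 2.5 0 0 0 255" --pt "0.15 0.08 3.5 0 0 0 255" --pt "0.15 0.08 4.5 0 0 0 255" --pt "0.15 0.08 5.5 0 0 0 255" --pt "0.15 0.08 5.5 0 0 0 255"

```text
clock: 27.2
position: [451.0, -236.4, 109.3]
ee_rot: [-0.5, 0.866, 0.001, -0.001]
contact_force: [-0.6, 0.4, -2.3]
gripper_width: 47.6
```

```bash
python3 g.py 451.8 -236 76 60; python3 look.py g10 -18 4
```

```text
t 27.2 pos [ 451.02 -236.39  109.33] yaw -119.95 tilt z [-0.  0. -1.] w 47.6 F [-0.59  0.42 -2.27] j [-0.16  0.32 -0.44 -0.   -0.82  1.21]
yaw to -120.0 shift cm [-0.07 -0.06  3.33] rotvec deg [ 0.12 -0.04  0.05]
yaw to 60.0 shift cm [-0.07 -0.06  3.33] rotvec deg [   0.06    0.19 -179.95]
ring band 307 [-25.9 -22.4 -17.8] [33.7 13.5  3.8]
world bbox [ 433.8 -268.   106.2] [ 473.3 -218.1  127.8]
```

move_arm --pt "-0.03 -0.03 0.8 0 0 0 255" --pt "-0.03 -0.03 1.6 0 0 0 255" --pt "-0.03 -0.03 2.3 0 0 0 255" --pt "-0.03 -0.03 2.8 0 0 0 255" --pt "-0.03 -0.03 3.1 0 0 0 255" --pt "-0.03 -0.03 3.1 0 0 0 255"

```text
clock: 28.0
position: [452.0, -236.4, 79.1]
ee_rot: [-0.5, 0.866, 0.0, -0.0]
contact_force: [0.6, -0.1, -1.6]
gripper_width: 47.7
```

```bash
python3 g.py 451.8 -236 76 60
```

```text
t 28.0 pos [ 451.99 -236.38   79.12] yaw -119.95 tilt z [-0.  0. -1.] w 47.7 F [ 0.62 -0.06 -1.61] j [-0.16  0.36 -0.47  0.   -0.74  1.21]
yaw to -120.0 shift cm [-0.02  0.04  0.31] rotvec deg [ 0.02 -0.01  0.05]
yaw to 60.0 shift cm [-0.02  0.04  0.31] rotvec deg [   0.01    0.03 -179.95]
```

move_arm --pt "0 0 0.1 0 0 0 255" --pt "0 0 0.2 0 0 0 255" --pt "0 0 0.2 0 0 0 255"

```text
clock: 28.38
position: [452.0, -236.4, 77.3]
ee_rot: [-0.5, 0.866, -0.0, 0.0]
contact_force: [0.0, 0.4, -2.3]
gripper_width: 47.2
```

```bash
python3 g.py
```

```text
t 28.38 pos [ 452.04 -236.38   77.35] yaw -119.95 tilt z [ 0.  0. -1.] w 47.2 F [ 0.03  0.45 -2.26] j [-0.16  0.37 -0.47 -0.   -0.73  1.21]
```

move_arm --pt "0 0 0.05 0 0 0 255" --pt "0 0 0.08 0 0 0 255" --pt "0 0 0.08 0 0 0 255"

```text
clock: 28.75
position: [452.0, -236.4, 76.5]
ee_rot: [-0.5, 0.866, -0.0, -0.0]
contact_force: [0.7, -0.7, -2.8]
gripper_width: 47.5
```

```bash
python3 g.py
```

```text
t 28.75 pos [ 452.05 -236.38   76.51] yaw -119.95 tilt z [-0. -0. -1.] w 47.5 F [ 0.73 -0.74 -2.85] j [-0.16  0.37 -0.47  0.   -0.73  1.21]
```

move_arm --pt "0 0 0.05 0 0 0 255" --pt "0 0 0.05 0 0 0 255"

```text
clock: 29.0
position: [452.1, -236.4, 76.4]
ee_rot: [-0.5, 0.866, -0.0, -0.0]
contact_force: [-1.6, 1.3, 1.6]
gripper_width: 47.2
```

```bash
python3 g.py
```

```text
t 29.0 pos [ 452.06 -236.4    76.41] yaw -119.94 tilt z [ 0. -0. -1.] w 47.2 F [-1.62  1.3   1.65] j [-0.16  0.37 -0.47  0.   -0.73  1.21]
```

Contact. Release and rise.

move_arm --pt "0 0 0 0 0 0 80" --pt "0 0 0 0 0 0 40" --pt "0 0 0 0 0 0 0" --pt "0 0 0 0 0 0 0" --pt "0 0 -1 0 0 0 0" --pt "0 0 -3 0 0 0 0" --pt "0 0 -6 0 0 0 0" --pt "0 0 -9 0 0 0 0" --pt "0 0 -10 0 0 0 0" --pt "0 0 -10 0 0 0 0"

```text
clock: 30.25
position: [452.1, -236.3, 176.4]
ee_rot: [-0.5, 0.866, -0.0, 0.001]
contact_force: [0.9, 0.2, -0.1]
gripper_width: 85.4
```

```bash
python3 - <<'E'
from h import *
im,d=arm.get_image('side');W=cloud('side',d); cv2.imwrite('pics/g11.png',cv2.resize(im[260:380,230:400],(800,565)))
P=W[285:370,255:345].reshape(-1,3)
for a,b in((66,74),(86,95),(100,130)):
  Q=P[(P[:,2]>a)&(P[:,2]<b)]; print(len(Q),cv2.minEnclosingCircle(Q[:,:2].astype(np.float32)),np.percentile(Q[:,2],[5,50,95]))
E
python3 g.py 606.7 -243.4 120 60;
```

```text
283 ((449.0777893066406, -235.444580078125), 31.676130294799805) [67.11393346 69.61225519 71.85335758]
451 ((449.8590087890625, -235.7100372314453), 25.147872924804688) [87.42186097 89.78564711 91.70816579]
39 ((448.8763427734375, -235.45335388183594), 4.580295085906982) [101.34912256 111.62718617 120.27435072]
t 30.3 pos [ 451.54 -236.15  175.43] yaw -119.96 tilt z [-0.  0. -1.] w 85.5 F [ 0.72 -0.37  0.45] j [-0.16  0.24 -0.35 -0.   -0.98  1.21]
yaw to -120.0 shift cm [ -7.12 -13.81   5.53] rotvec deg [0.06 0.01 0.04]
yaw to 60.0 shift cm [ -7.12 -13.81   5.53] rotvec deg [  -0.01    0.09 -179.96]
```

View pics/g11.png

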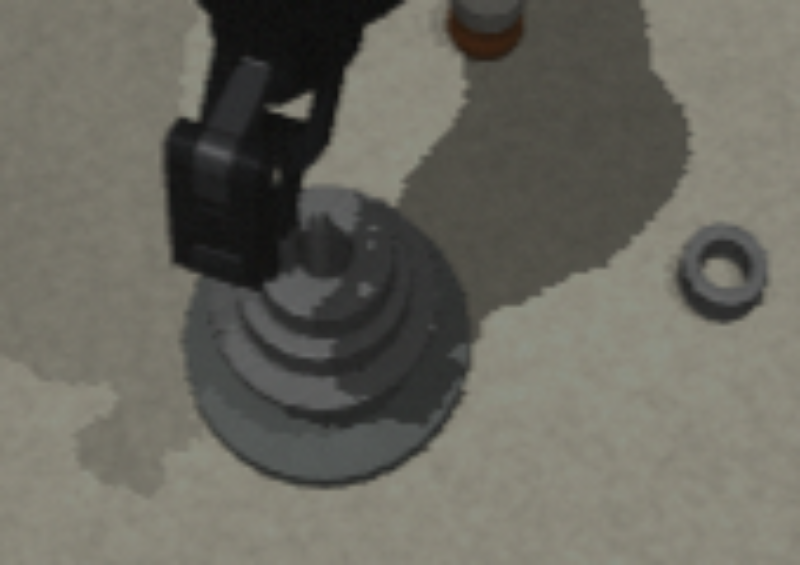

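The medium ring is flat on the large one, 1 mm off the axis, with its top at 90 mm. Next is the small weight.

move_arm --pt "-1 -2 0 0 0 0 0" --pt "-3 -5.8 0 0 0 0 0" --pt "-5 -9.7 1 0 0 0 0" --pt "-6.5 -12.5 3 0 0 0 0" --pt "-7.1 -13.8 5 0 0 0 0" --pt "-7.1 -13.8 5.5 0 0 0 0" --pt "-7.1 -13.8 5.5 0 0 0 0" --pt "-7.1 -13.8 5.5 0 0 0 0"

```text
clock: 31.3
position: [606.8, -243.9, 122.0]
ee_rot: [-0.5, 0.866, -0.0, 0.0]
contact_force: [-0.6, -0.4, 0.1]
gripper_width: 85.4
```

```bash
python3 g.py 606.7 -243.4 6 60
```

```text
t 31.3 pos [ 606.82 -243.92  121.98] yaw -119.95 tilt z [ 0. -0. -1.] w 85.4 F [-0.57 -0.44  0.15] j [-0.14  0.52 -0.06  0.   -0.99  1.18]
yaw to -120.0 shift cm [-0.04  0.05 11.6 ] rotvec deg [-0.06  0.01  0.05]
yaw to 60.0 shift cm [-0.04  0.05 11.6 ] rotvec deg [  -0.02   -0.1  -179.95]
```

move_arm --pt "-0.04 0.05 3 0 0 0 0" --pt "-0.04 0.05 6 0 0 0 0" --pt "-0.04 0.05 8.5 0 0 0 0" --pt "-0.04 0.05 10.2 0 0 0 0" --pt "-0.04 0.05 11.2 0 0 0 0" --pt "-0.04 0.05 11.5 0 0 0 0" --pt "-0.04 0.05 11.5 0 0 0 0" --pt "-0.04 0.05 11.5 0 0 0 80" --pt "-0.04 0.05 11.5 0 0 0 130" --pt "-0.04 0.05 11.5 0 0 0 255" --pt "-0.04 0.05 11.5 0 0 0 255" --pt "-0.04 0.05 11.5 0 0 0 255" --pt "-0.04 0.05 11.5 0 0 0 255"

```text
clock: 32.92
position: [607.3, -243.3, 6.8]
ee_rot: [-0.501, 0.866, -0.0, 0.0]
contact_force: [-0.9, 1.5, 5.5]
gripper_width: 31.4
```

```bash
python3 g.py
```

```text
t 32.92 pos [ 607.29 -243.34    6.85] yaw -119.93 tilt z [ 0. -0. -1.] w 31.4 F [-0.88  1.46  5.47] j [-0.13  0.65 -0.16  0.   -0.76  1.18]
```

move_arm --pt "0 0 -0.5 0 0 0 255" --pt "0 0 -1.5 0 0 0 255" --pt "0 0 -3 0 0 0 255" --pt "0 0 -5 0 0 0 255" --pt "0 0 -8 0 0 0 255" --pt "0 0 -11 0 0 0 255" --pt "0 0 -14 0 0 0 255" --pt "0 0 -16 0 0 0 255" --pt "0 0 -16 0 0 0 255" --pt "0 0 -16 0 0 0 255"

```text
clock: 34.17
position: [606.1, -242.9, 165.3]
ee_rot: [-0.5, 0.866, 0.001, -0.0]
contact_force: [-0.2, -0.4, -0.8]
gripper_width: 31.8
```

```bash
python3 g.py 451.5 -236 165 60; python3 look.py g12 -16 5
```

```text
t 34.17 pos [ 606.13 -242.89  165.28] yaw -119.97 tilt z [-0.  0. -1.] w 31.8 F [-0.16 -0.41 -0.76] j [-0.13  0.48 -0.01 -0.   -1.08  1.18]
yaw to -120.0 shift cm [ 7.13 13.74  0.05] rotvec deg [0.09 0.   0.03]
yaw to 60.0 shift cm [ 7.13 13.74  0.05] rotvec deg [  -0.      0.14 -179.97]
ring band 80 [ -9.8 -14.8 -15.9] [29.9 18.5  3.7]
world bbox [ 583.6 -271.2  161.2] [ 619.  -230.3  180.7]
```

View pics/g12.png

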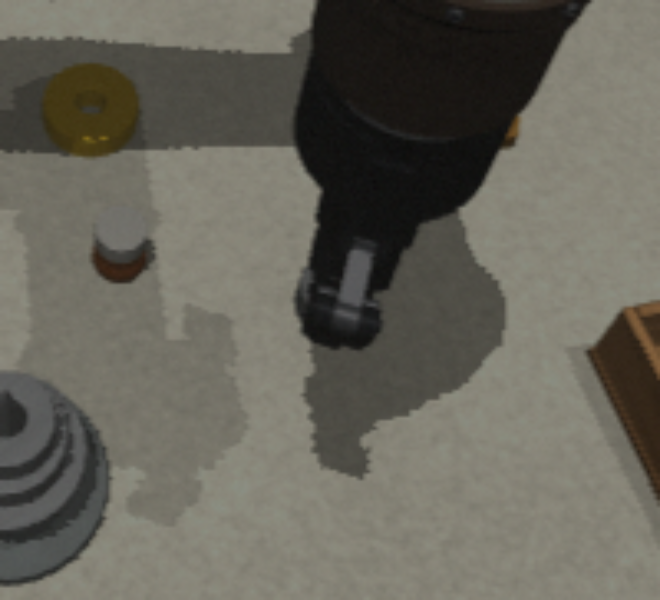

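The small ring is held (opening 31.8 mm) and its spot on the table is empty. Carry it over.

move_arm --pt "0.7 1.3 0 0 0 0 255" --pt "2 3.9 0 0 0 0 255" --pt "3.8 7.3 0 0 0 0 255" --pt "5.5 10.6 0 0 0 0 255" --pt "6.6 12.7 0 0 0 0 255" --pt "7.1 13.6 0 0 0 0 255" --pt "7.1 13.7 0 0 0 0 255" --pt "7.1 13.7 0 0 0 0 255"

```text
clock: 35.22
position: [453.5, -236.4, 165.8]
ee_rot: [-0.501, 0.866, -0.0, 0.0]
contact_force: [0.1, 0.2, -1.2]
gripper_width: 31.6
```

```bash
python3 g.py 451.5 -236 120 60; python3 look.py g13 -16 5
```

```text
t 35.23 pos [ 453.55 -236.38  165.83] yaw -119.93 tilt z [ 0. -0. -1.] w 31.6 F [ 0.14  0.16 -1.24] j [-0.16  0.25 -0.36  0.   -0.95  1.21]
yaw to -120.0 shift cm [0.07 0.2  4.58] rotvec deg [-0.02 -0.01  0.07]
yaw to 60.0 shift cm [0.07 0.2  4.58] rotvec deg [   0.01   -0.02 -179.93]
ring band 148 [-19.2 -15.1 -16. ] [27.6 -4.6  4.6]
world bbox [ 444.1 -262.8  161.2] [ 470.7 -224.1  181.8]
```

View pics/g13.png

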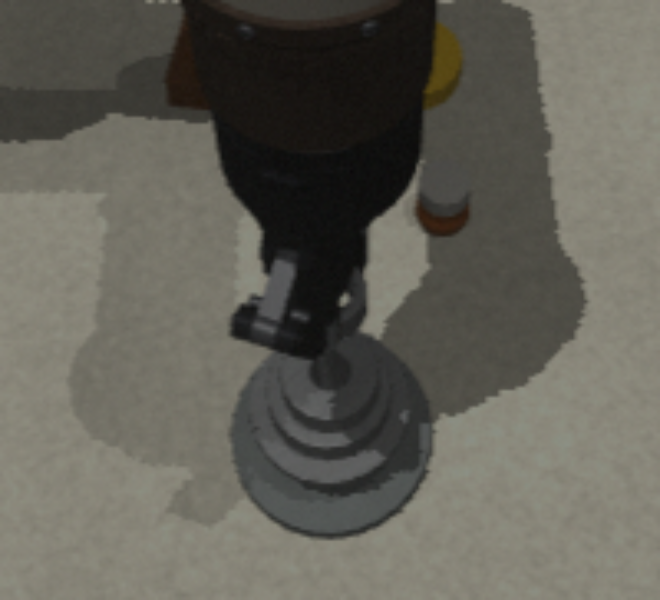

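move_arm --pt "0.07 0.18 0 0 0 0 255" --pt "0.07 0.18 1 0 0 0 255" --pt "0.07 0.18 2.5 0 0 0 255" --pt "0.07 0.18 3.8 0 0 0 255" --pt "0.07 0.18 4.9 0 0 0 255" --pt "0.07 0.18 5.4 0 0 0 255" --pt "0.07 0.18 5.4 0 0 0 255"

```text
clock: 36.15
position: [450.7, -236.0, 111.7]
ee_rot: [-0.5, 0.866, 0.0, -0.0]
contact_force: [-0.6, 0.4, -0.8]
gripper_width: 31.9
```

```bash
python3 g.py 451.5 -236 97 60; python3 look.py g14 -16 5
```

```text
t 36.15 pos [ 450.69 -236.02  111.66] yaw -119.94 tilt z [-0.  0. -1.] w 31.9 F [-0.57  0.36 -0.8 ] j [-0.16  0.32 -0.44  0.   -0.82  1.21]
yaw to -120.0 shift cm [-0.04 -0.07  1.47] rotvec deg [ 0.03 -0.02  0.06]
yaw to 60.0 shift cm [-0.04 -0.07  1.47] rotvec deg [   0.03    0.05 -179.94]
ring band 127 [-22.  -14.7 -15.3] [24.  -3.9  4.1]
world bbox [ 443.1 -259.9  108. ] [ 469.3 -221.3  127.4]
```

View pics/g14.png

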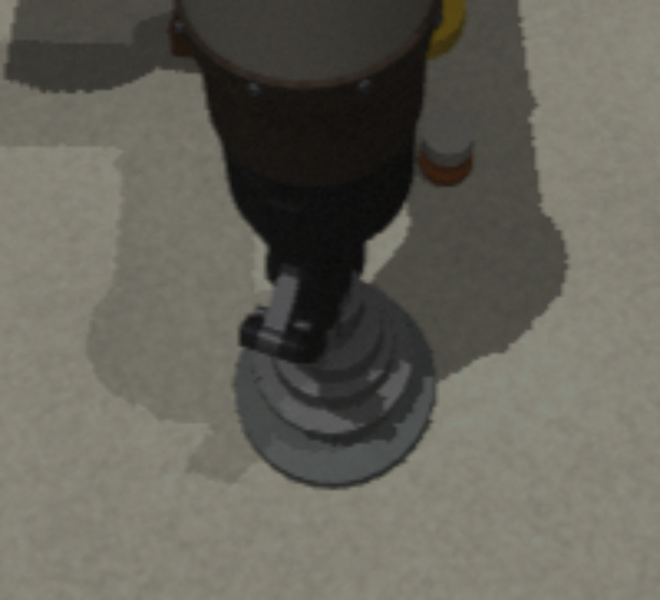

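Spindle in the hole, no side load. Lower to just above the medium ring.

move_arm --pt "-0.04 -0.05 0.5 0 0 0 255" --pt "-0.04 -0.05 1 0 0 0 255" --pt "-0.04 -0.05 1.3 0 0 0 255" --pt "-0.04 -0.05 1.4 0 0 0 255" --pt "-0.04 -0.05 1.4 0 0 0 255"

```text
clock: 36.83
position: [451.4, -236.0, 98.0]
ee_rot: [-0.5, 0.866, 0.0, -0.0]
contact_force: [-0.2, 1.5, -0.5]
gripper_width: 31.6
```

```bash
python3 g.py
```

```text
t 36.83 pos [ 451.39 -235.95   97.97] yaw -119.95 tilt z [-0. -0. -1.] w 31.6 F [-0.22  1.52 -0.54] j [-0.16  0.33 -0.45  0.   -0.78  1.21]
```

move_arm --pt "0 0 0.05 0 0 0 255" --pt "0 0 0.1 0 0 0 255" --pt "0 0 0.1 0 0 0 255"

```text
clock: 37.2
position: [451.4, -235.9, 97.0]
ee_rot: [-0.5, 0.866, -0.0, 0.0]
contact_force: [-0.4, 0.5, -1.1]
gripper_width: 31.4
```

```bash
python3 g.py
```

```text
t 37.2 pos [ 451.38 -235.92   97.02] yaw -119.95 tilt z [ 0. -0. -1.] w 31.4 F [-0.38  0.54 -1.11] j [-0.16  0.34 -0.45  0.   -0.78  1.21]
```

move_arm --pt "0 0 0.05 0 0 0 255" --pt "0 0 0.05 0 0 0 255"

```text
clock: 37.45
position: [451.5, -235.9, 96.8]
ee_rot: [-0.5, 0.866, -0.0, 0.0]
contact_force: [-1.4, 1.4, 1.2]
gripper_width: 31.6
```

```bash
python3 g.py
```

```text
t 37.45 pos [ 451.47 -235.94   96.81] yaw -119.94 tilt z [ 0. -0. -1.] w 31.6 F [-1.44  1.4   1.25] j [-0.16  0.34 -0.45  0.   -0.78  1.21]
```

Touching. Release, rise and move away sideways.

move_arm --pt "0 0 0 0 0 0 120" --pt "0 0 0 0 0 0 80" --pt "0 0 0 0 0 0 20" --pt "0 0 0 0 0 0 0" --pt "0 0 -1 0 0 0 0" --pt "0 0 -3 0 0 0 0" --pt "0 0 -6 0 0 0 0" --pt "0 0 -10 0 0 0 0" --pt "-4 2.3 -11 0 0 0 0" --pt "-9 5.2 -11 0 0 0 0" --pt "-14 8 -11 0 0 0 0" --pt "-19 11 -11 0 0 0 0" --pt "-19 11 -11 0 0 0 0" --pt "-19 11 -11 0 0 0 0"

```text
clock: 39.2
position: [450.9, -16.2, 207.0]
ee_rot: [-0.501, 0.866, -0.0, 0.0]
contact_force: [-1.1, -0.7, -0.5]
gripper_width: 85.1
```

```bash
python3 - <<'E'
from h import *
for n,(x0,x1,y0,y1) in dict(side=(255,345,280,370),top=(395,475,220,300)).items():
  im,d=arm.get_image(n);W=cloud(n,d); cv2.imwrite(f'pics/f_{n}.png',im)
  P=W[y0:y1,x0:x1].reshape(-1,3)
  for a,b in((66,74),(86,95),(106,112),(114,130)):
    Q=P[(P[:,2]>a)&(P[:,2]<b)]
    if len(Q)>3: print(n,len(Q),cv2.minEnclosingCircle(Q[:,:2].astype(np.float32)),np.percentile(Q[:,2],[5,50,95]))
  for t,c,a,b in(('coupon',(626,250.6),70,84),('ind',(545,121),12,40),('jar',(542,-114),30,50)):
    Q=W.reshape(-1,3); Q=Q[(np.hypot(Q[:,0]-c[0],Q[:,1]-c[1])<45)&(Q[:,2]>a)&(Q[:,2]<b)]
    if len(Q)>3: print(n,t,cv2.minAreaRect(Q[:,:2].astype(np.float32)),np.median(Q[:,2]))
E
python3 g.py
```

```text
side 328 ((448.9090270996094, -235.37034606933594), 31.76123809814453) [67.4329519  69.72109282 72.14769003]
side 332 ((449.89654541015625, -235.918212890625), 24.744001388549805) [86.92495845 89.71345724 93.03646561]
side 235 ((449.6095886230469, -235.69395446777344), 17.0264835357666) [107.18633611 109.5175127  111.15643556]
side 13 ((449.1408386230469, -236.23829650878906), 2.7500298023223877) [115.27277354 117.22714622 120.39741343]
side coupon ((622.7234497070312, 252.42889404296875), (13.827132225036621, 62.2804069519043), 26.14498519897461) 77.24378252389556
side ind ((543.6156005859375, 121.06330108642578), (33.38545227050781, 34.872074127197266), 36.148353576660156) 21.820407798138604
side jar ((538.63134765625, -114.91009521484375), (31.22077178955078, 29.73260498046875), 78.96356201171875) 39.693416006547295
top 306 ((453.29278564453125, -235.6761474609375), 31.963237762451172) [66.77073575 69.17715878 72.4589396 ]
top 298 ((454.0572814941406, -236.34922790527344), 25.03741455078125) [86.68085764 89.24090555 92.59808292]
top 192 ((453.5146179199219, -235.8287353515625), 16.719331741333008) [106.6830454  108.90327181 111.33863211]
top 9 ((452.46435546875, -234.9183807373047), 3.0969488620758057) [114.29788016 116.04873309 118.39474125]
top coupon ((627.8297119140625, 250.99417114257812), (13.431397438049316, 60.17890548706055), 25.615718841552734) 77.22199013705591
top ind ((547.49462890625, 121.73049926757812), (31.708852767944336, 33.63603210449219), 42.87700271606445) 21.46583118408637
t 39.3 pos [450.89 -17.26 206.71] yaw -120.03 tilt z [ 0. -0. -1.] w 84.9 F [-0.27 -0.01  0.58] j [ 0.32  0.11 -0.43  0.   -1.03  0.72]
```

View pics/f_side.png

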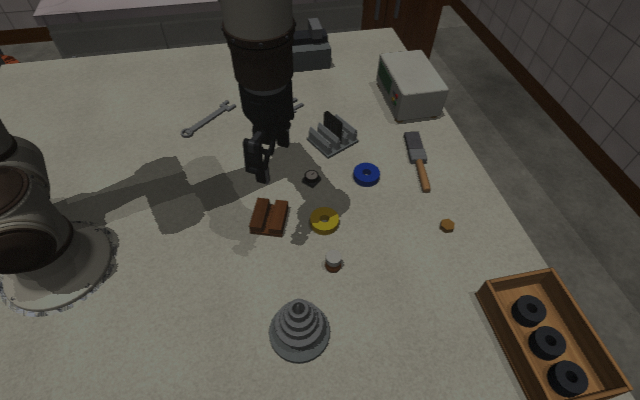

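View pics/f_top.png

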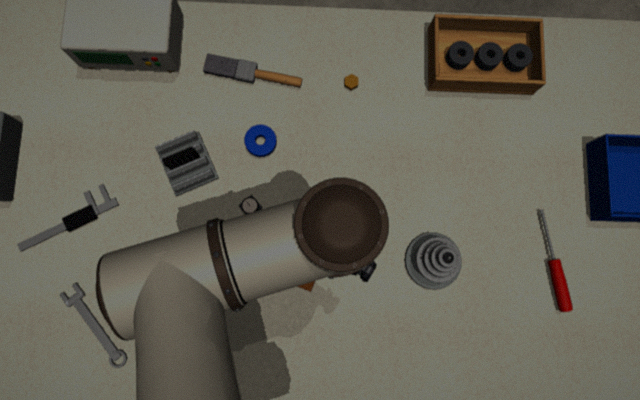

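Both views agree. The stack at side (298,325) / top (437,258) is concentric and flat, and the coupon at top (183,158) is in the middle slot. The jar and indicator have not moved. Handing in.

```bash
python3 -c "
from bench import arm
print(arm.job_done())"
```

```text
the job is handed in; nothing more can be done
None
```

The wear test is set up and handed in at about 39 s of the 128 s allowed; no verdict was reported. I moved the coupon into the middle slot of the holder, then lowered the large, medium and small rings over the spindle in that order. I lowered each piece until the wrist force showed contact, then released it.

**Last checks, from both cameras:**
- **Coupon:** it stands upright with its top at 77 mm (78 mm expected), is square to the holder within about 1°, and is about 1–2 mm from the slot centre.
- **Rings:** the tops are at about 70, 90 and 110 mm. Their centres are within 1 mm of the pan centre measured at the start.
- **Jar and indicator:** they measure where they were at the start, within about 2 mm. The jar was checked in the side view only, because the arm hid it from the top camera.
- **Gripper:** open and well clear of everything.

**One disagreement:** the two cameras differ by a constant 4–5 mm in x. I used their mean, and the side camera's view of the gripper supported it. Each camera's relative measurements agree with the other's.

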